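Find the loose hold-down clamp by feel and tag it

TASK

One of the four clamps that hold the long bar has worked loose. Try the levers by pushing their ball ends sideways, gently (never more than 15 N, so push rather than grip): a tight one only springs and must stay as it was, but swing the loose one round by two or three centimetres at the ball and leave it there. Then put the large steel tag ring over the loose clamp's stud so that it lies flat on the hub, let go, and leave everything else where it is.

Things in the scene. Friction and masses are not known exactly. Their poses are not given: they have to be found in the camera images.
- clamp_a: One of four like clamps in a row, 125 mm apart in any order, on a steel bed plate. Origin: on the screw axis, on the plate's top (15 mm above the table); z up, x along the strap to the bar, lever to -x (within 0.2 rad at the start). Strap 36 mm wide, x -39 to +96 mm, top 40 mm above the origin; on it the turning hub, radius 17 mm, flat top at 62 mm; from it a stud, radius 8 mm, up to 95 mm.
- lever_a: Clamp_a's lever. Origin: centre of the ball, radius 12 mm, on its end: 85 mm from the screw axis, 51 mm above the clamp's origin, on a 10 mm rod. Levers are springy: the end gives 0.5 mm per N sideways and springs back. A tight screw holds still beyond 20 N at the ball; a loose one turns, either way, at 4 to 7 N and stays where left. All look the same.
- clamp_b: Another clamp, just like clamp_a.
- lever_b: Clamp_b's lever, origin at its ball's centre, like lever_a.
- clamp_c: Another clamp, just like clamp_a.
- lever_c: Clamp_c's lever, origin at its ball's centre, like lever_a.
- clamp_d: Another clamp, just like clamp_a.
- lever_d: Clamp_d's lever, origin at its ball's centre, like lever_a.
- tag_ring: The tag: a plain steel ring lying flat on the table to the left of the clamps, outside diameter 48 mm, hole 30 mm, 20 mm high, 90 g. Origin: on its axis, at its underside; z up. It drops over a stud with 7 mm to spare all round and lies on the hub's shoulder (62 mm above the clamp's origin), clear of the lever rod.
- collar: Bystander: a smaller steel collar, outside 30 mm, hole 12 mm (too small for a stud), 16 mm high. Origin at its underside.
- offcut: Bystander: copper block 30 x 34 x 14 mm lying on the bed plate between two clamps.
- drift: Bystander: square steel drift, 14 x 70 x 14 mm, lying on top of the long bar that the clamps hold (bar top 45 mm above the table).

How it is judged:
By the outcome, as a careful person would: the job done as asked, in the order asked, and still so for the second after the job is handed in, with the robot touching nothing.
It also fails if it takes over 72 s, if anything falls off the work surface, if the arm or the gripper's body presses on something with over 40 N, if the wrist force passes 120 N, or if a joint passes its speed limit or range.

ROBOT

A 6-joint arm with a two-finger parallel gripper is mounted at the origin on the work surface. World frame = base frame: x ahead of the robot, y to its left, z up, the work surface at z = 0. Lengths are in mm, angles in rad, forces in N, time in s.
With the tool pointing down it reaches from about 275 to 750 mm from the base axis. Payload 10.2 kg.
Tool frame: the origin (TCP) lies midway between the tips of the shut fingers; the grasp point (between the pads) lies 19 mm behind it; z points along the fingers, y is the direction in which the jaws open and shut (so a half turn about z gives the same grasp; the last joint's range is limited). The gripper opens to 85 mm and grips with 20 to 120 N. Pads are 22 mm wide; open, the fingers measure 114 mm over their backs; the gripper's body (76 mm by 85 mm) begins 54 mm behind the grasp point. The pads swing forward as they close: fully open they stand 13 mm farther back than shut.
Start: joints at [-1.474, 0.313, 1.498, -0, 1.331, -0.223], TCP at [165.035, -498.392, 231.294] pointing down, gripper open.
Joint ranges: [-2.94, 2.94], [-0.97, 2.17], [0.19, 2.56], [-1.23, 4.37], [0.02, 3.11], [-2.88, 2.88]. Speed limits (rad/s): [2.39, 2.39, 3.01, 3.14, 3.14, 3.14].

INTERFACE

Orientations are given as a unit quaternion [w, x, y, z].
In Python, from rig import ctrl gives the robot as it stands.
- The arm moves only by the tool carry_out, never from a script. Its argument "plan" is a list of rows, each a list of 3 entries, a list of its own where there are three numbers: the finger opening in mm, from 0 to 85.4, then the shift along the tool's x, y, z in mm, then the turn, a rotation vector about the tool's x, y, z in units of 6 degrees (1.0 is 6 degrees). In form: [[grip, [x, y, z], [ax, ay, az]], ...]. A call has 1 to 20 rows; each row shifts and turns the commanded pose from where the row before left it, along the tool's axes as they then stand; what a row does not reach is not made up. A row lasts 1/12 s, in which the tool goes at most 41.7 mm and 7.16 degrees, less where a joint would pass 70% of its speed; a pose out of reach is approached as far as the arm can. A call with a gripper value outside its range is refused whole. The fingers move at their own pace and stop on an object; "grip_force" is the grip in N (left out, the last holds). Time passes only in rows, so rows that do not move let the fingers close. It gives the time, the measured TCP pose, the force and the opening at its end, in the units of the state.
- ctrl.sense(): the state, without advancing time (a new reading comes with each control period).
- ctrl.capture(name): name is "scene" or "top" or "wrist"; returns a dict with "color" (420x560x3 uint8, blue, green, red), "range_z" (420x560 float32, mm along the optical axis (not along the pixel's ray), 0 where there is no reading), "fx", "fy", "cx", "cy" (pixels), "cam_to_world" (4x4, takes a point from camera to world coordinates); the wrist camera has in their place "tool_from_camera" (4x4, takes a point from camera to tool coordinates, whose origin is the TCP and whose axes are the flange's). Camera axes: x right, y up, looking along -z (the intrinsics and any distortion apply to the point x, -y, -z); pixel columns grow to the right and rows downward; lengths in mm; the calibration is good to about 2 mm. A picture is of the moment at which its call begins: read the wrist's pose just before it.
- ctrl.finish_job(): hands the job in, once; it reports no verdict.
The state is a dict: "time_s": time; "joints": joint angles; "dq": joint speeds; "tau": joint torques, N m; "eef_pos": TCP position; "ee_rot": TCP orientation; "force": force on the tool from outside, world axes, zero at the start; "wrist_torque": the same for the moment, N m; "grip_width": opening from 0.0 (shut) to 1.0 (fully open).
Only numpy, scipy, OpenCV 4.12 (cv2) and the standard library are available. Lean on these libraries where they do the work, as an engineer would, in place of code of your own. Each camera call takes 0.05 s, during which the arm holds its last target.

## Working session

There is one attempt and no reset: what is moved stays moved. The work goes in short steps, Python scripts to look and compute and a tool call to move; the robot and the scene stay as the last step left them, time stands still between calls to the robot, and variables do not carry over. Pictures are saved under pics/ and viewed, and the job is handed in when it is done.

Besides the shell and the picture viewer there is one more tool, called after ">>>" by a JSON object that holds its "api" and its "payload", one argument or row to a line. carry_out: Moves the arm, as the interface text tells. Its arguments: {"type":"object","properties":{"plan":{"type":"array"},"grip_force":{"type":"number"}},"required":["plan"]}

```bash
ls; mkdir -p pics
python3 - <<'E'
from rig import ctrl
import cv2,numpy as np
print(ctrl.sense())
for n in ("scene","top"):
    c=ctrl.capture(n); cv2.imwrite(f"pics/{n}0.png",c["color"]); np.savez(f"{n}0.npz",**c)
    print(n,c["fx"],c["fy"],c["cx"],c["cy"],[k for k in c],np.round(c["cam_to_world"],3).tolist())
E
```

```text
pics
{'time_s': 0.0, 'joints': array([-1.47437924e+00,  3.13426961e-01,  1.49845617e+00, -1.07230069e-05,
        1.33102339e+00, -2.23398737e-01]), 'dq': array([ 9.46343752e-04,  2.15104288e-03, -4.14845421e-04,  2.79649713e-05,
        3.49063160e-04,  8.47590021e-04]), 'tau': array([-1.41340442e-04, -4.12264001e+01, -2.59743780e+01, -1.82861913e-04,
        4.10978770e-03,  1.38850203e-05]), 'eef_pos': array([ 165.01536825, -498.10658257,  230.73968928]), 'ee_rot': array([-6.55942586e-04,  9.87241534e-01,  1.59228519e-01,  3.64845900e-05]), 'force': array([-0.63271793, -0.43111287, -0.39007038]), 'wrist_torque': array([ 0.02948239, -0.0060686 ,  0.02262451]), 'grip_width': 0.9958288096222189}
scene 491.1811047527641 491.1811047527641 276.4482850427153 207.56411156099512 ['color', 'range_z', 'fx', 'fy', 'cx', 'cy', 'cam_to_world'] [[-0.09, -0.685, 0.723, 1219.444], [0.996, -0.053, 0.073, 138.928], [-0.012, 0.727, 0.687, 688.019], [0.0, 0.0, 0.0, 1.0]]
top 509.39859536373666 509.39859536373666 272.56743000193194 206.06903807078933 ['color', 'range_z', 'fx', 'fy', 'cx', 'cy', 'cam_to_world'] [[-0.01, 0.988, -0.156, 403.621], [-1.0, -0.009, 0.005, 55.723], [0.003, 0.156, 0.988, 1107.803], [0.0, 0.0, 0.0, 1.0]]
```

View pics/scene0.png

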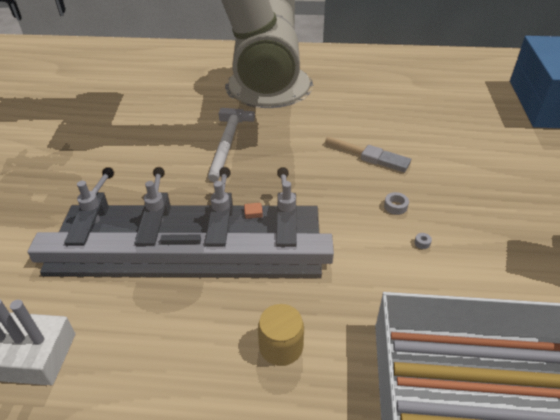

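View pics/top0.png

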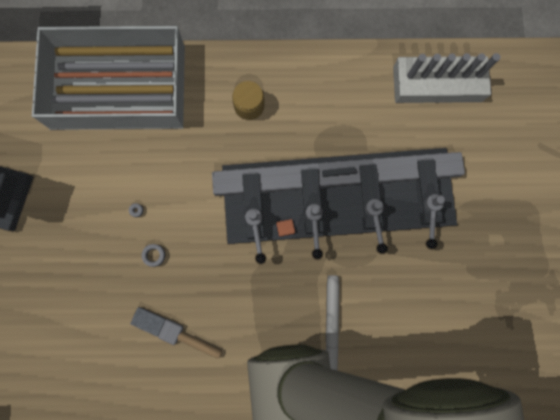

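The scene view shows four clamps on the plate, with black balls at about (108,173), (159,172), (224,173) and (283,172), the ring at (397,203) and the collar at (423,241). The top view shows balls at (261,258), (318,253), (382,248) and (432,243), the ring at (154,255) and the collar at (137,210).

```bash
cat > h.py <<'E'
import numpy as np,cv2
def ray(c,u,v,z):
    M=c["cam_to_world"]; d=M[:3,:3]@np.array([(u-c["cx"])/c["fx"],-(v-c["cy"])/c["fy"],-1.0]); o=M[:3,3]
    return o+d*(z-o[2])/d[2]
def pt(c,u,v):
    r=float(c["range_z"][int(round(v)),int(round(u))]); M=c["cam_to_world"]
    return M[:3,:3]@(r*np.array([(u-c["cx"])/c["fx"],-(v-c["cy"])/c["fy"],-1.0]))+M[:3,3]
def cloud(c):
    v,u=np.mgrid[:420,:560]; r=c["range_z"]; M=c["cam_to_world"]
    P=np.stack([(u-c["cx"])/c["fx"]*r,-(v-c["cy"])/c["fy"]*r,-r],-1)
    return P@M[:3,:3].T+M[:3,3]
E
python3 - <<'E'
from h import *
for n,W in (("top",(200,140,480,270)),("scene",(60,150,340,290))):
    c=dict(np.load(n+"0.npz")); g=c["color"].max(2)
    x0,y0,x1,y1=W
    m=np.zeros_like(g); m[y0:y1,x0:x1]=(g[y0:y1,x0:x1]<28)*255
    k,l,s,ce=cv2.connectedComponentsWithStats(m)
    print(n)
    for i in range(1,k):
        if s[i,4]>25: print(s[i],np.round(ce[i],1),np.round(ray(c,*ce[i],66)[:2],1))
    P=cloud(c)
    # stud tops
    m=((P[...,2]>102)&(P[...,2]<118)&(c["range_z"]>0)&(P[...,0]>300)&(P[...,0]<560)).astype(np.uint8)
    k,l,s,ce=cv2.connectedComponentsWithStats(m)
    for i in range(1,k):
        if s[i,4]>8: print("stud",s[i],np.round(P[l==i].mean(0),1),np.round(ray(c,*ce[i],110)[:2],1))
    img=cv2.resize(c["color"][y0:y1,x0:x1],None,fx=2.8,fy=2.8,interpolation=cv2.INTER_CUBIC); cv2.imwrite(f"pics/{n}0z.png",img)
c=dict(np.load("top0.npz"))
for z in (20,): print("ring",ray(c,154,255,20),"collar",ray(c,137,210,16), "drift",ray(c,340,172,59),"handle",pt(c,333,285),pt(c,333,340),pt(c,160,325),pt(c,200,345))
E
```

```text
top
[428 240   9   8  55] [431.9 243.4] [ 488.1 -275.3]
[378 245   9   7  50] [382. 248.] [ 479.7 -172.5]
[314 250   7   8  42] [317.3 253.5] [469.7 -39.8]
[257 255   8   7  28] [261.1 257.6] [462.4  74.8]
stud [312 207   8   8  50] [552.7 -33.7 109.8] [552.7 -33.7]
stud [374 206   8   4  21] [ 557.8 -158.2  108.5] [ 557.6 -157.9]
stud [  0 209   6  10  40] [551.4 584.6 109.8] [551.4 584.5]
stud [249 211   8   9  56] [544.1  90.6 109.5] [544.   90.6]
scene
stud [214 181   9   7  44] [554.8 -34.1 108.9] [556.  -33.8]
stud [282 181   9   9  66] [547.9  89.5 108.4] [549.8  89.7]
ring [472.62939464 303.58826605  20.        ] collar [570.43096904 343.88465379  16.        ] drift [641.02649734 -92.34939392  59.        ] handle [405.90837472 -74.89634254  26.52572869] [293.49754825 -72.0342116   24.05793056] [326.75649366 288.00936773  16.19014048] [285.7890642  203.34001948  20.37350252]
```

View pics/top0z.png

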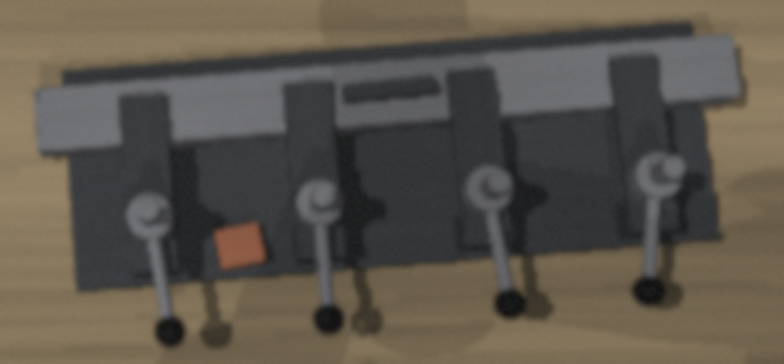

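View pics/scene0z.png

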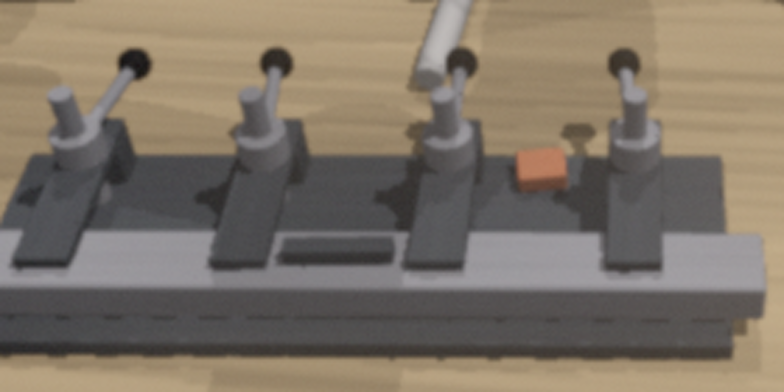

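The zoomed views show each lever running from its hub (top-zoom hubs near (150,215), (318,203), (490,188) and (660,175)) to a black ball. All four look alike. Next I'll refine the positions across both cameras.

Run:
```python
from h import *
T=dict(np.load("top0.npz"));S=dict(np.load("scene0.npz"))
def blobs(c,W,th,zz):
    g=c["color"].max(2);x0,y0,x1,y1=W;m=np.zeros_like(g);m[y0:y1,x0:x1]=(g[y0:y1,x0:x1]<th)*255
    k,l,s,ce=cv2.connectedComponentsWithStats(m)
    for i in range(1,k):
        if 30<s[i,4]<200: print(s[i],np.round(ray(c,*ce[i],zz)[:2],1))
print("top");blobs(T,(200,236,480,268),40,66)
print("scene");blobs(S,(90,160,340,182),45,66)
print("stud4 top",ray(T,441.4,200,110), ray(S,60+62/2.8,150+95/2.8,110),"stud3 scene",ray(S,60+253/2.8,150+96/2.8,110), "stud3 top",ray(T,200+497/2.8,140+182/2.8,110))
for c,W in ((T,(120,230,190,280)),(S,(375,185,415,220))):
    P=cloud(c); x0,y0,x1,y1=W; s=np.zeros((420,560),bool); s[y0:y1,x0:x1]=1
    m=s&(P[...,2]>15)&(P[...,2]<25); (u,v)=np.nonzero(m)[::-1]
    (cx,cy),r=cv2.minEnclosingCircle(P[m][:,:2].astype(np.float32)); print("ring",m.sum(),cx,cy,r,P[m].mean(0))
```

```text
top
[427 240  11   8  73] [ 487.9 -275. ]
[378 244  10   9  69] [ 479.5 -172.9]
[313 250   9   8  60] [469.7 -39.2]
[257 254   8   9  57] [461.4  76.1]
scene
[103 169  10   8  51] [ 486.  -274.6]
stud4 top [ 570.73155904 -285.22540609  110.        ] [ 575.37301256 -280.7403425   110.        ] stud3 scene [ 566.89462761 -156.14055759  110.        ] stud3 top [ 561.80504617 -157.60197736  110.        ]
ring 240 472.1583251953125 307.5343933105469 23.820268630981445 [471.42913886 306.97015656  19.77329112]
ring 244 473.9977722167969 307.4111328125 25.697917938232422 [475.73614211 306.13117312  19.44069657]
```

```bash
cat >> h.py <<'E'
from scipy.spatial.transform import Rotation as R
def st():
    from rig import ctrl
    s=ctrl.sense(); q=s["ee_rot"]; return s,R.from_quat([q[1],q[2],q[3],q[0]])
def goal(p,yaw):
    "total shift in tool axes AFTER turning to yaw, and turn in units"
    s,r=st(); G=R.from_euler('z',yaw)*R.from_quat([1,0,0,0])
    t=(r.inv()*G).as_rotvec(degrees=True)/6
    print("t",round(s["time_s"],2),"pos",np.round(s["eef_pos"],1),"F",np.round(s["force"],1),"grip",round(s["grip_width"],3),"turn",np.round(t,2),"shift after turn",np.round(G.inv().apply(np.array(p)-s["eef_pos"]),1))
E
python3 -c "
from h import *
goal((488,-310,150),0)"
```

```text
t 0.1 pos [ 165.  -498.2  230.8] F [ 0.4 -0.5  0.2] grip 1.001 turn [-0.01 -0.    3.05] shift after turn [ 323.  -188.2   80.8]
```

>>> {"api": "carry_out", "payload": {
  "plan": [
    [0,[0,0,0],[0,0,1]],
    [0,[0,0,0],[0,0,1]],
    [0,[0,0,0],[0,0,1.05]],
    [0,[27,-15,5],[0,0,0]],
    [0,[27,-16,5],[0,0,0]],
    [0,[27,-16,5],[0,0,0]],
    [0,[27,-16,5],[0,0,0]],
    [0,[27,-16,7],[0,0,0]],
    [0,[27,-16,7],[0,0,0]],
    [0,[27,-16,7],[0,0,0]],
    [0,[27,-16,8],[0,0,0]],
    [0,[27,-16,8],[0,0,0]],
    [0,[27,-15,8],[0,0,0]],
    [0,[27,-15,8],[0,0,0]],
    [0,[26,-15,8],[0,0,0]],
    [0,[0,0,0],[0,0,0]],
    [0,[0,0,0],[0,0,0]]
  ]
}}

```text
time_s: 1.52
eef_pos: [488.5, -309.2, 149.3]
ee_rot: [-0.001, 1.0, 0.001, -0.001]
force: [-0.3, -0.4, -1.1]
grip_width: 0.001
```

```bash
python3 -c "
from h import *
goal((488,-310,60),0)
from rig import ctrl
c=ctrl.capture('wrist'); cv2.imwrite('pics/w1.png',c['color']);print(c['tool_from_camera'].round(3).tolist())
goal((488,-310,60),0)"
```

```text
t 1.52 pos [ 488.5 -309.2  149.3] F [-0.3 -0.4 -1.1] grip 0.001 turn [-0.01  0.01  0.03] shift after turn [-0.5  0.8 89.3]
[[-0.0, 0.961, 0.276, 69.43], [1.0, 0.0, -0.0, -0.028], [-0.0, 0.276, -0.961, -142.109], [0.0, 0.0, 0.0, 1.0]]
t 1.57 pos [ 487.8 -310.1  149.9] F [ 0.  -0.3  0.2] grip -0.003 turn [-0.    0.01  0.01] shift after turn [ 0.2 -0.1 89.9]
```

View pics/w1.png

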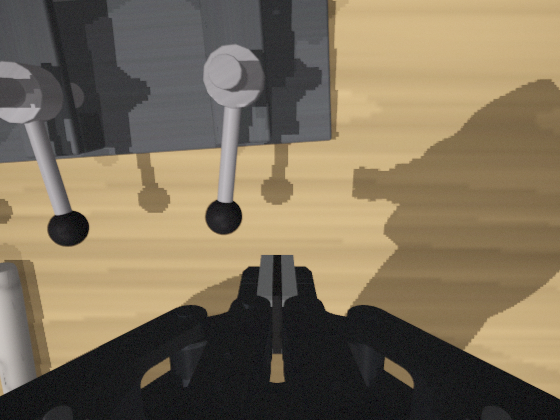

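The wrist view shows lever_d's ball at (223,216), the stud at (226,70) and the shut fingertips at (277,265), about 12 mm across. I'll lower beside the ball and approach slowly.

>>> {"api": "carry_out", "payload": {
  "plan": [
    [0,[0,0,30],[0,0,0]],
    [0,[0,0,30],[0,0,0]],
    [0,[0,0,20],[0,0,0]],
    [0,[0,0,12],[0,0,0]],
    [0,[0,0,0],[0,0,0]],
    [0,[0,-2,0],[0,0,0]],
    [0,[0,-2,0],[0,0,0]],
    [0,[0,-1,0],[0,0,0]],
    [0,[0,-1,0],[0,0,0]],
    [0,[0,0,0],[0,0,0]],
    [0,[0,0,0],[0,0,0]]
  ]
}}

```text
time_s: 2.48
eef_pos: [488.1, -304.3, 58.8]
ee_rot: [0.0, 1.0, 0.0, 0.0]
force: [-0.3, -0.3, 0.4]
grip_width: -0.002
```

>>> {"api": "carry_out", "payload": {
  "plan": [
    [0,[0,-1,0],[0,0,0]],
    [0,[0,-1,0],[0,0,0]],
    [0,[0,-1,0],[0,0,0]],
    [0,[0,0,0],[0,0,0]],
    [0,[0,0,0],[0,0,0]]
  ]
}}

```text
time_s: 2.9
eef_pos: [488.0, -301.2, 58.3]
ee_rot: [-0.0, 1.0, 0.0, -0.0]
force: [0.2, 1.3, -0.4]
grip_width: 0.0
```

>>> {"api": "carry_out", "payload": {
  "plan": [
    [0,[0,-1,0],[0,0,0]],
    [0,[0,-1,0],[0,0,0]],
    [0,[0,0,0],[0,0,0]],
    [0,[0,0,0],[0,0,0]]
  ]
}}

```text
time_s: 3.23
eef_pos: [488.0, -299.2, 58.3]
ee_rot: [0.0, 1.0, 0.0, 0.0]
force: [-0.7, -0.5, -0.3]
grip_width: 0.001
```

>>> {"api": "carry_out", "payload": {
  "plan": [
    [0,[0,-1,0],[0,0,0]],
    [0,[0,-1,0],[0,0,0]],
    [0,[0,0,0],[0,0,0]],
    [0,[0,0,0],[0,0,0]]
  ]
}}

```text
time_s: 3.57
eef_pos: [488.0, -297.5, 58.4]
ee_rot: [0.0, 1.0, 0.0, 0.0]
force: [-0.8, -3.2, -1.5]
grip_width: -0.001
```

>>> {"api": "carry_out", "payload": {
  "plan": [
    [0,[0,-1,0],[0,0,0]],
    [0,[0,-1,0],[0,0,0]],
    [0,[0,0,0],[0,0,0]],
    [0,[0,0,0],[0,0,0]]
  ]
}}

```text
time_s: 3.9
eef_pos: [488.0, -295.4, 58.4]
ee_rot: [0.0, 1.0, 0.0, 0.0]
force: [-0.6, -4.1, -1.1]
grip_width: 0.003
```

>>> {"api": "carry_out", "payload": {
  "plan": [
    [0,[0,-1,0],[0,0,0]],
    [0,[0,0,0],[0,0,0]],
    [0,[0,0,0],[0,0,0]]
  ]
}}

```text
time_s: 4.15
eef_pos: [488.0, -294.3, 58.3]
ee_rot: [0.0, 1.0, 0.0, 0.0]
force: [-0.1, -4.2, -1.1]
grip_width: -0.001
```

>>> {"api": "carry_out", "payload": {
  "plan": [
    [0,[0,-1,0],[0,0,0]],
    [0,[0,-1,0],[0,0,0]],
    [0,[0,0,0],[0,0,0]],
    [0,[0,0,0],[0,0,0]]
  ]
}}

```text
time_s: 4.48
eef_pos: [488.0, -292.2, 58.3]
ee_rot: [0.0, 1.0, 0.0, 0.0]
force: [1.0, -3.7, -0.4]
grip_width: -0.002
```

```bash
python3 -c "
from h import *
from rig import ctrl
for i in range(4):
  c=ctrl.capture('top'); goal((488,-310,60),0)
cv2.imwrite('pics/t1.png',cv2.resize(c['color'][140:290,360:500],None,fx=4,fy=4))"
```

```text
t 4.53 pos [ 488.  -292.2   58.3] F [ 0.7 -4.2 -1.2] grip -0.003 turn [ 0. -0.  0.] shift after turn [-0.  17.8 -1.7]
t 4.58 pos [ 488.  -292.2   58.3] F [ 0.9 -3.4 -0. ] grip 0.001 turn [ 0. -0.  0.] shift after turn [-0.  17.8 -1.7]
t 4.63 pos [ 488.  -292.3   58.3] F [ 0.7 -4.7 -0.8] grip -0.001 turn [-0. -0.  0.] shift after turn [ 0.  17.7 -1.7]
t 4.68 pos [ 488.  -292.2   58.3] F [ 0.5 -3.8 -0.9] grip -0.004 turn [-0. -0.  0.] shift after turn [-0.  17.8 -1.7]
```

The force stays flat at about 4 N over 5 mm or more of travel. A tight lever would read about 13 N by now, so this clamp is the loose one. I'll keep swinging it.

>>> {"api": "carry_out", "payload": {
  "plan": [
    [0,[0,-1,0],[0,0,0]],
    [0,[0.3,-2,0],[0,0,0]],
    [0,[0.3,-2,0],[0,0,0]],
    [0,[0.3,-2,0],[0,0,0]],
    [0,[0.3,-2,0],[0,0,0]],
    [0,[0.3,-2,0],[0,0,0]],
    [0,[0.3,-2,0],[0,0,0]],
    [0,[0.3,-2,0],[0,0,0]],
    [0,[0.3,-2,0],[0,0,0]],
    [0,[0.3,-2,0],[0,0,0]],
    [0,[0.3,-1,0],[0,0,0]],
    [0,[0,-0.5,0],[0,0,0]],
    [0,[0,0,0],[0,0,0]],
    [0,[0,0,0],[0,0,0]]
  ]
}}

```text
time_s: 5.85
eef_pos: [491.4, -271.8, 58.5]
ee_rot: [0.0, 1.0, 0.0, 0.001]
force: [2.5, -5.4, -0.0]
grip_width: -0.001
```

>>> {"api": "carry_out", "payload": {
  "plan": [
    [0,[0,1,0],[0,0,0]],
    [0,[0,2,0],[0,0,0]],
    [0,[0,3,0],[0,0,0]],
    [0,[0,10,0],[0,0,0]],
    [0,[0,5,0],[0,0,0]],
    [0,[0,0,-25],[0,0,0]],
    [0,[0,0,-35],[0,0,0]],
    [0,[0,0,-35],[0,0,0]],
    [0,[0,0,0],[0,0,0]],
    [0,[0,0,0],[0,0,0]]
  ]
}}

```text
time_s: 6.68
eef_pos: [491.4, -293.6, 154.9]
ee_rot: [0.001, 1.0, 0.0, 0.001]
force: [-0.3, -0.4, -0.0]
grip_width: -0.001
```

Run:
```python
from h import *
from rig import ctrl
c=ctrl.capture('top'); goal((473,307,200),0)
cv2.imwrite('pics/t2.png',c['color'])
g=c["color"].max(2);m=np.zeros_like(g);m[225:268,200:480]=(g[225:268,200:480]<40)*255
k,l,s,ce=cv2.connectedComponentsWithStats(m)
for i in range(1,k):
    if 20<s[i,4]<400: print(s[i],np.round(ray(c,*ce[i],66)[:2],1))
w=ctrl.capture('wrist'); cv2.imwrite('pics/w2.png',w['color'])
```

```text
t 6.73 pos [ 490.7 -293.   153.1] F [ 0.4 -0.3 -0.3] grip 0.002 turn [-0.  0.  0.] shift after turn [ -17.7 -600.   -46.9]
[260 225  13  14 103] [517.2  63.2]
[324 225   6   7  38] [521.7 -59.5]
[415 236   9   9  63] [ 494.9 -249.4]
[378 244   9   9  60] [ 479.3 -172.2]
[313 250   9   8  59] [469.7 -39.4]
[256 254   9   9  60] [461.7  76.4]
```

View pics/t2.png

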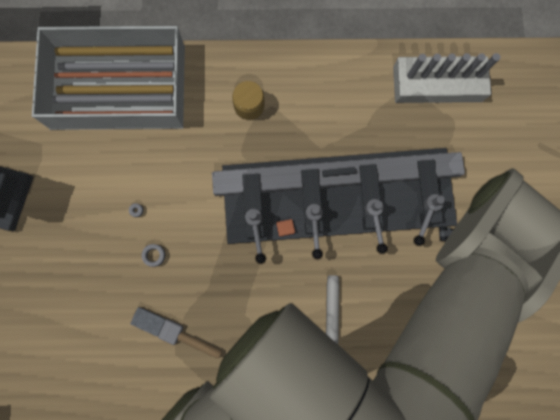

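View pics/w2.png

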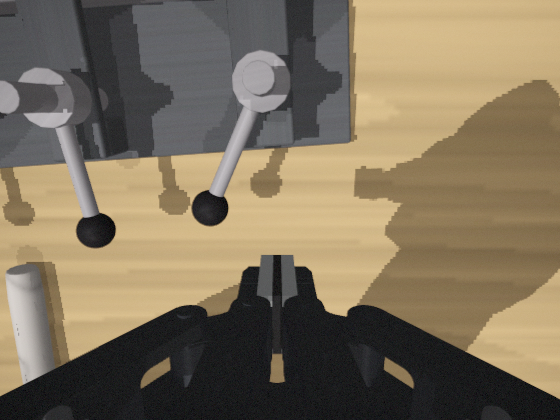

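After the swing the top view shows ball d at (419,240). It moved from (488,-275) to (495,-249), about 26 mm, and the other balls stayed within 1 mm. The wrist view shows stud d's top at (258,77). I'll measure that, then go to the ring.

```bash
cat >> h.py <<'E'
def wcap():
    from rig import ctrl
    s,r=st(); c=ctrl.capture("wrist"); M=np.eye(4); M[:3,:3]=r.as_matrix(); M[:3,3]=s["eef_pos"]
    c["cam_to_world"]=M@c["tool_from_camera"]; return c
E
python3 - <<'E'
from h import *
c=wcap()
print(ray(c,258,77,110)[:2],"hub",ray(c,261,81,77)[:2],"ball",ray(c,210,208,66)[:2])
E
```

```text
[ 572.39062593 -283.70973447] hub [ 572.473267   -283.73073981] ball [ 495.01348663 -249.10968162]
```

>>> {"api": "carry_out", "payload": {
  "plan": [
    [20,[0,0,-15],[0,0,0]],
    [40,[0,-15,-20],[0,0,0]],
    [60,[0,-30,-10],[0,0,0]],
    [70,[0,-30,0],[0,0,0]],
    [70,[0,-30,0],[0,0,0]],
    [70,[0,-30,0],[0,0,0]],
    [70,[0,-30,0],[0,0,0]],
    [70,[0,-30,0],[0,0,0]],
    [70,[0,-30,0],[0,0,0]],
    [70,[0,-30,0],[0,0,0]],
    [70,[0,-30,0],[0,0,0]],
    [70,[0,-30,0],[0,0,0]],
    [70,[0,-30,0],[0,0,0]],
    [70,[0,-30,0],[0,0,0]],
    [70,[0,-30,0],[0,0,0]],
    [70,[0,-30,0],[0,0,0]],
    [70,[0,-30,0],[0,0,0]],
    [70,[0,-30,0],[0,0,0]],
    [70,[-8,-30,0],[0,0,0]],
    [70,[-10,-30,0],[0,0,0]]
  ]
}}

```text
time_s: 8.5
eef_pos: [472.2, 263.4, 196.8]
ee_rot: [0.0, 1.0, 0.0, -0.001]
force: [-0.1, -0.1, -0.1]
grip_width: 0.819
```

>>> {"api": "carry_out", "payload": {
  "plan": [
    [70,[0,-30,5],[0,0,0]],
    [70,[0,-30,15],[0,0,0]],
    [70,[0,-15,15],[0,0,0]],
    [70,[0,0,10],[0,0,0]],
    [70,[0,0,0],[0,0,0]],
    [70,[0,0,0],[0,0,0]]
  ]
}}

```text
time_s: 9.0
eef_pos: [472.5, 336.4, 152.5]
ee_rot: [0.001, 1.0, -0.0, -0.001]
force: [-1.0, -0.8, 0.4]
grip_width: 0.821
```

Run:
```python
from h import *
goal((473,307,3),0)
c=wcap(); cv2.imwrite('pics/w3.png',c['color']); np.savez('w3.npz',**c)
```

```text
t 9.0 pos [472.5 336.4 152.5] F [-1.  -0.8  0.4] grip 0.821 turn [ 0.01  0.02 -0.  ] shift after turn [  0.5  29.4 149.5]
```

View pics/w3.png

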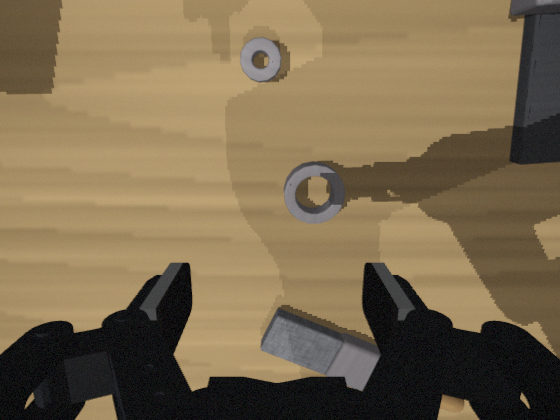

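The wrist view shows the ring's top face centred near (314,193), the collar at (260,59), and the hammer head's near corner at (280,308).

Run:
```python
from h import *
c=dict(np.load('w3.npz')); P=cloud(c); s=np.zeros((420,560),bool); s[150:235,275:355]=1
m=s&(P[...,2]>15)&(P[...,2]<26)&(c["range_z"]>0)
(cx,cy),r=cv2.minEnclosingCircle(P[m][:,:2].astype(np.float32)); print("ring",m.sum(),cx,cy,r,P[m].mean(0))
print(ray(c,314,193,20),"hammer",ray(c,280,308,16),"collar",ray(c,260,59,16))
goal((ray(c,314,193,20)[0],ray(c,314,193,20)[1],3),0)
```

```text
ring 1788 474.0728759765625 307.4168395996094 23.91437339782715 [474.97853308 307.44119236  19.27100652]
[475.86880019 307.40121582  20.        ] hammer [372.98359301 333.45264686  16.        ] collar [572.72140825 348.05802594  16.        ]
t 9.05 pos [473.  336.3 153.4] F [-0.3  0.1  1.1] grip 0.819 turn [ 0.    0.   -0.01] shift after turn [  2.9  28.9 150.4]
```

>>> {"api": "carry_out", "payload": {
  "plan": [
    [70,[1.5,15,20],[0,0,0]],
    [70,[0,14,30],[0,0,0]],
    [70,[0,0,30],[0,0,0]],
    [70,[0,0,30],[0,0,0]],
    [70,[0,0,20],[0,0,0]],
    [70,[0,0,12],[0,0,0]],
    [70,[0,0,6],[0,0,0]],
    [70,[0,0,2],[0,0,0]],
    [70,[0,0,0],[0,0,0]],
    [70,[0,0,0],[0,0,0]]
  ]
}}

```text
time_s: 9.88
eef_pos: [475.0, 308.5, 4.6]
ee_rot: [-0.0, 1.0, 0.0, 0.001]
force: [-0.1, 1.4, 0.4]
grip_width: 0.822
```

>>> {"api": "carry_out", "payload": {
  "plan": [
    [55,[0,0,0],[0,0,0]],
    [50,[0,0,0],[0,0,0]],
    [42,[0,0,0],[0,0,0]],
    [40,[0,0,0],[0,0,0]],
    [40,[0,0,0],[0,0,0]],
    [40,[0,0,0],[0,0,0]],
    [40,[0,0,0],[0,0,0]]
  ],
  "grip_force": 40
}}

```text
time_s: 10.47
eef_pos: [474.7, 308.5, 4.4]
ee_rot: [-0.0, 1.0, 0.0, 0.001]
force: [-2.0, -1.0, 5.5]
grip_width: 0.537
```

>>> {"api": "carry_out", "payload": {
  "plan": [
    [40,[0,0,-3],[0,0,0]],
    [40,[0,0,-10],[0,0,0]],
    [40,[0,0,-25],[0,0,0]],
    [40,[0,0,-35],[0,0,0]],
    [40,[0,0,-35],[0,0,0]],
    [40,[0,0,-30],[0,0,0]],
    [40,[0,0,-20],[0,0,0]],
    [40,[0,0,0],[0,0,0]],
    [40,[0,0,0],[0,0,0]]
  ]
}}

```text
time_s: 11.22
eef_pos: [474.3, 308.3, 162.3]
ee_rot: [-0.0, 1.0, 0.0, 0.001]
force: [0.4, -0.3, -2.3]
grip_width: 0.539
```

Run:
```python
from h import *
goal((572.5,-283.5,180),0)
c=wcap(); cv2.imwrite('pics/w4.png',c['color']); np.savez('w4.npz',**c)
s,r=st(); print(s["eef_pos"],s["grip_width"])
P=cloud(c); 
from rig import ctrl
c=ctrl.capture('scene'); cv2.imwrite('pics/s4.png',cv2.resize(c['color'][60:260,320:560],None,fx=3,fy=3)); np.savez('s4.npz',**c)
```

```text
t 11.22 pos [474.3 308.3 162.3] F [ 0.4 -0.3 -2.3] grip 0.539 turn [-0.01 -0.02  0.  ] shift after turn [ 98.2 591.8 -17.7]
[473.77182942 308.06510394 160.85712133] 0.5352241365007455
```

View pics/w4.png

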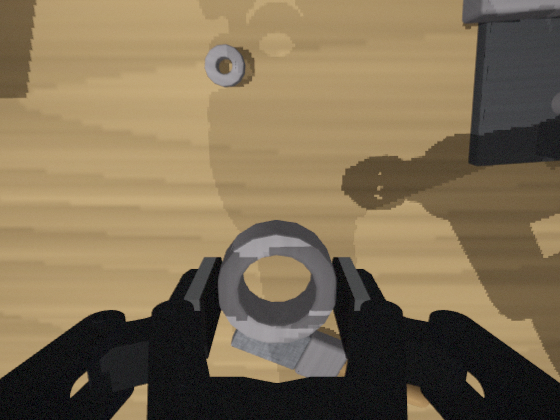

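View pics/s4.png

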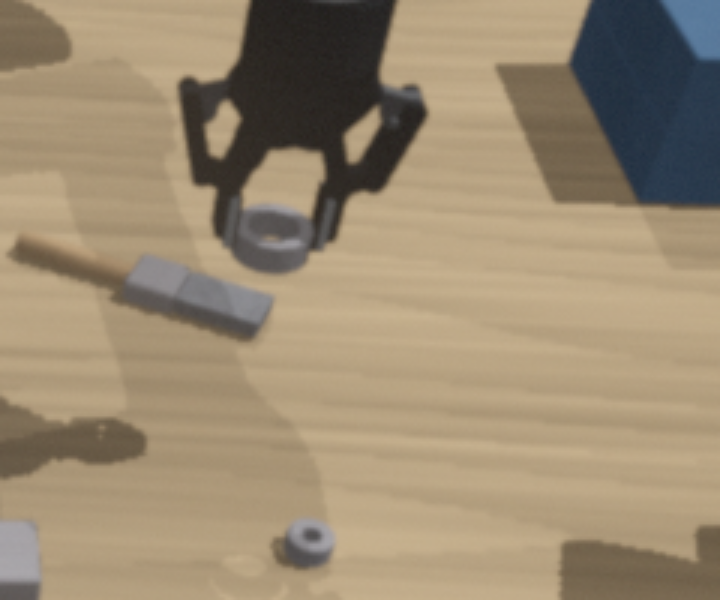

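The ring is held level: in the wrist view it is centred at (278,280) between the pads. The hammer and collar were not disturbed. Next I'll find the ring's offset from the TCP.

Run:
```python
from h import *
c=dict(np.load('w4.npz')); P=cloud(c)
s=np.zeros((420,560),bool); s[215:350,222:333]=1
m=s&(P[...,2]>165)&(P[...,2]<188)&(c["range_z"]>0)
z=np.median(P[m][:,2]); print("z top",z,np.percentile(P[m][:,2],[5,50,95]))
m&=abs(P[...,2]-z)<4; m=m.astype(np.uint8); k,l,ss,ce=cv2.connectedComponentsWithStats(m); i=1+ss[1:,4].argmax()
Q=P[l==i]; print(Q[:,0].min(),Q[:,0].max(),cv2.minEnclosingCircle(Q[:,:2].astype(np.float32)))
for zz in (z,): print("hole rays", ray(c,277,247,zz),ray(c,277,302,zz), "outer far",ray(c,277,221,zz))
goal((572.4,-283.6,160),0)
```

```text
z top 176.9098144690667 [167.38850747 176.90981447 178.09901121]
450.3095525781906 498.214081293288 ((474.0986328125, 308.15606689453125), 24.119760513305664)
hole rays [492.38203758 308.22773721 176.90981447] [469.25881975 308.22217979 176.90981447] outer far [502.61352172 308.23019624 176.90981447]
t 11.32 pos [473.6 308.  160.1] F [-0.6 -0.3 -1. ] grip 0.534 turn [0.01 0.02 0.  ] shift after turn [9.880e+01 5.916e+02 1.000e-01]
```

>>> {"api": "carry_out", "payload": {
  "plan": [
    [40,[2,15,-5],[0,0,0]],
    [40,[4,25,-10],[0,0,0]],
    [40,[6,32,-5],[0,0,0]],
    [40,[6,32,0],[0,0,0]],
    [40,[6,32,0],[0,0,0]],
    [40,[6,32,0],[0,0,0]],
    [40,[6,32,0],[0,0,0]],
    [40,[6,32,0],[0,0,0]],
    [40,[6,32,0],[0,0,0]],
    [40,[6,32,0],[0,0,0]],
    [40,[6,32,0],[0,0,0]],
    [40,[6,32,0],[0,0,0]],
    [40,[6,32,0],[0,0,0]],
    [40,[6,32,0],[0,0,0]],
    [40,[6,32,0],[0,0,0]],
    [40,[6,32,0],[0,0,0]],
    [40,[6,32,0],[0,0,0]],
    [40,[3,32,0],[0,0,0]],
    [40,[0,20,0],[0,0,0]],
    [40,[0,12,0],[0,0,0]]
  ]
}}

```text
time_s: 12.98
eef_pos: [572.6, -277.9, 179.1]
ee_rot: [-0.001, 1.0, -0.001, -0.001]
force: [-0.4, -0.9, -1.1]
grip_width: 0.539
```

>>> {"api": "carry_out", "payload": {
  "plan": [
    [40,[0,8,0],[0,0,0]],
    [40,[0,0,0],[0,0,0]],
    [40,[0,0,0],[0,0,0]],
    [40,[0,0,0],[0,0,0]]
  ]
}}

```text
time_s: 13.32
eef_pos: [573.6, -282.4, 181.2]
ee_rot: [-0.0, 1.0, 0.001, -0.0]
force: [-0.1, 0.5, -0.1]
grip_width: 0.536
```

Run:
```python
from h import *
goal((572.3,-283.6,82),0)
c=wcap(); cv2.imwrite('pics/w5.png',c['color']); np.savez('w5.npz',**c)
from rig import ctrl
c=ctrl.capture('scene'); cv2.imwrite('pics/s5.png',cv2.resize(c['color'][100:260,40:280],None,fx=3,fy=3)); np.savez('s5.npz',**c)
```

```text
t 13.32 pos [ 573.6 -282.4  181.2] F [-0.1  0.5 -0.1] grip 0.536 turn [-0.01  0.    0.02] shift after turn [-1.3  1.2 99.2]
```

View pics/w5.png

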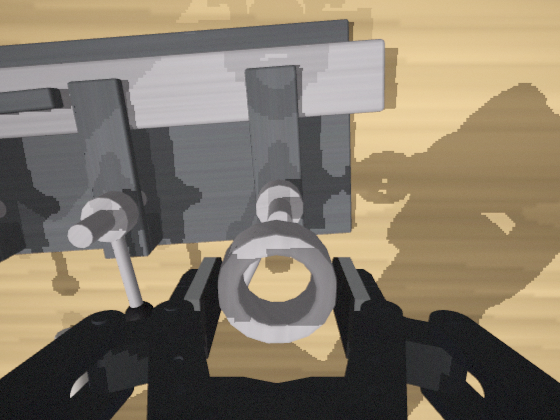

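View pics/s5.png

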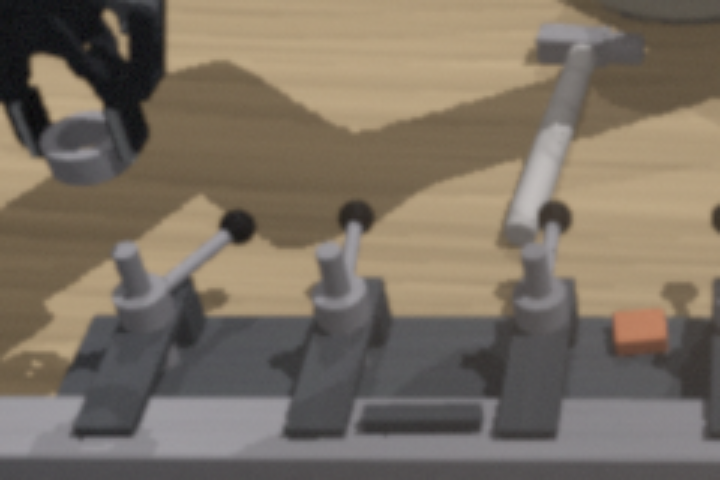

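In the wrist view the ring is at (278,280) with hub d just beyond it at (280,204). The scene view shows the ring high above stud d, at (130,250) in the zoom. I'll re-measure the hub from here.

Run:
```python
from h import *
c=dict(np.load('w5.npz')); P=cloud(c)
s=np.zeros((420,560),bool); s[170:240,235:325]=1
m=s&(abs(P[...,2]-77)<5)&(c["range_z"]>0)
Q=P[m]; print(m.sum(),np.percentile(Q[:,2],[5,50,95]),cv2.minEnclosingCircle(Q[:,:2].astype(np.float32)),Q[:,0].max(),Q[:,1].min(),Q[:,1].max())
a,v=np.nonzero(m); print(a.min(),a.max(),v.min(),v.max())
ls=np.linalg.lstsq(np.c_[2*Q[:,:2],np.ones(len(Q))],(Q[:,:2]**2).sum(1),rcond=None)
c=dict(np.load('s5.npz'));P=cloud(c)
m=(P[...,2]>104)&(P[...,2]<116)&(P[...,1]<-255)&(P[...,1]>-310)&(P[...,0]>530)&(P[...,0]<610)
print("scene stud",m.sum(),P[m].mean(0) if m.any() else 0)
goal((572.3,-283.6,130),0)
```

```text
1033 [75.00188126 76.54713964 77.91099869] ((572.913818359375, -283.8615417480469), 16.970125198364258) 589.7739271452236 -300.213887566347 -267.59765314284914
184 222 256 302
scene stud 55 [ 574.07771882 -283.23868249  108.65693497]
t 13.42 pos [ 573.7 -282.6  181.5] F [-0.3  1.  -0.6] grip 0.539 turn [-0.   -0.    0.02] shift after turn [-1.4  1.  51.5]
```

>>> {"api": "carry_out", "payload": {
  "plan": [
    [40,[-1.2,1.2,15],[0,0,0]],
    [40,[0,0,20],[0,0,0]],
    [40,[0,0,15],[0,0,0]],
    [40,[0,0,8],[0,0,0]],
    [40,[0,0,0],[0,0,0]],
    [40,[0,0,4],[0,0,0]],
    [40,[0,0,4],[0,0,0]],
    [40,[0,0,4],[0,0,0]],
    [40,[0,0,4],[0,0,0]],
    [40,[0,0,0],[0,0,0]],
    [40,[0,0,0],[0,0,0]]
  ]
}}

```text
time_s: 14.33
eef_pos: [572.2, -284.9, 107.2]
ee_rot: [-0.0, 1.0, 0.0, -0.0]
force: [-0.0, -0.8, -1.0]
grip_width: 0.537
```

Run:
```python
from h import *
from rig import ctrl
c=ctrl.capture('scene'); cv2.imwrite('pics/s6.png',cv2.resize(c['color'][120:260,40:240],None,fx=4,fy=4))
goal((572.4,-283.8,82),0)
```

```text
t 14.38 pos [ 572.3 -285.   107.5] F [-0.4 -0.1 -0.9] grip 0.537 turn [ 0. -0.  0.] shift after turn [ 0.1 -1.2 25.5]
```

View pics/s6.png

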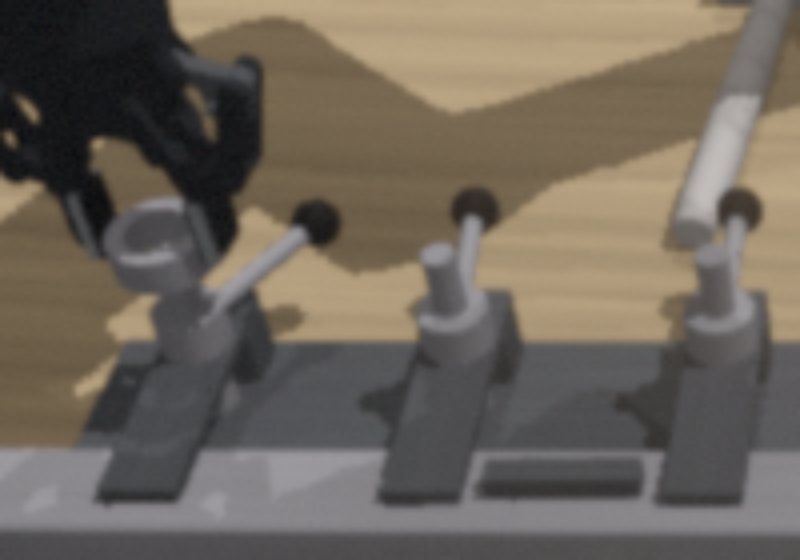

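The ring is around the stud tip at (160,245) in the zoom, with no contact force. I'll centre it and lower.

>>> {"api": "carry_out", "payload": {
  "plan": [
    [40,[0,-1.2,4],[0,0,0]],
    [40,[0,0,5],[0,0,0]],
    [40,[0,0,5],[0,0,0]],
    [40,[0,0,4],[0,0,0]],
    [40,[0,0,3],[0,0,0]],
    [40,[0,0,2],[0,0,0]],
    [40,[0,0,1],[0,0,0]],
    [40,[0,0,0],[0,0,0]],
    [40,[0,0,0],[0,0,0]]
  ]
}}

```text
time_s: 15.13
eef_pos: [572.3, -283.8, 83.4]
ee_rot: [0.0, 1.0, 0.0, 0.0]
force: [0.6, 0.6, -1.4]
grip_width: 0.535
```

>>> {"api": "carry_out", "payload": {
  "plan": [
    [40,[0,0,1],[0,0,0]],
    [40,[0,0,0],[0,0,0]],
    [40,[0,0,0],[0,0,0]]
  ]
}}

```text
time_s: 15.38
eef_pos: [572.3, -283.7, 82.3]
ee_rot: [0.0, 1.0, 0.0, 0.0]
force: [-1.4, 0.4, -0.3]
grip_width: 0.537
```

>>> {"api": "carry_out", "payload": {
  "plan": [
    [40,[0,0,0.6],[0,0,0]],
    [40,[0,0,0],[0,0,0]],
    [47,[0,0,0],[0,0,0]],
    [50,[0,0,0],[0,0,0]],
    [54,[0,0,0],[0,0,0]],
    [60,[0,0,0],[0,0,0]],
    [68,[0,0,0],[0,0,0]],
    [68,[0,0,0],[0,0,0]],
    [68,[0,0,-10],[0,0,0]],
    [68,[0,0,-25],[0,0,0]],
    [68,[0,0,-35],[0,0,0]],
    [68,[0,0,-30],[0,0,0]],
    [68,[-30,0,-20],[0,0,0]],
    [68,[-40,0,-10],[0,0,0]],
    [68,[-10,0,0],[0,0,0]],
    [68,[0,0,0],[0,0,0]],
    [68,[0,0,0],[0,0,0]]
  ]
}}

```text
time_s: 16.8
eef_pos: [492.4, -284.0, 212.6]
ee_rot: [0.0, 1.0, -0.0, 0.001]
force: [0.2, -0.9, 0.4]
grip_width: 0.8
```

Run:
```python
from h import *
goal((572.4,-283.8,82),0)
c=wcap(); cv2.imwrite('pics/w7.png',c['color']); P=cloud(c)
from rig import ctrl
s=ctrl.capture('scene'); cv2.imwrite('pics/s7.png',cv2.resize(s['color'][120:260,40:300],None,fx=3,fy=3))
Q=cloud(s)
for n,P in (("w",P),("s",Q)):
    m=(abs(P[...,2]-97)<5)&(np.hypot(P[...,0]-572.6,P[...,1]+283.8)<32)
    A=P[m]
    if len(A)>10:
        co=np.linalg.lstsq(np.c_[A[:,:2]-A[:,:2].mean(0),np.ones(len(A))],A[:,2],rcond=None)[0]
        print(n,m.sum(),"tilt,z",co,cv2.minEnclosingCircle(A[:,:2].astype(np.float32)))
t=ctrl.capture('top');g=t["color"].max(2);m=np.zeros_like(g);m[230:268,200:480]=(g[230:268,200:480]<40)*255
k,l,ss,ce=cv2.connectedComponentsWithStats(m)
for i in range(1,k):
    if 20<ss[i,4]<400: print(np.round(ray(t,*ce[i],66)[:2],1))
cv2.imwrite('pics/t7.png',t['color'])
```

```text
t 16.8 pos [ 492.4 -284.   212.6] F [ 0.2 -0.9  0.4] grip 0.8 turn [ 0.01 -0.01 -0.  ] shift after turn [ 80.   -0.2 130.6]
w 2485 tilt,z [-8.72594440e-04 -1.67428609e-03  9.62717279e+01] ((571.510498046875, -283.6089782714844), 23.897993087768555)
s 275 tilt,z [-7.97259178e-03 -2.12871426e-02  9.62628049e+01] ((571.90869140625, -284.07318115234375), 25.127485275268555)
[512.3  71. ]
[514.3 -57.9]
[ 507.4 -300.4]
[ 494.7 -249.2]
[ 479.4 -172.2]
[469.7 -39.4]
[461.7  76.7]
```

View pics/w7.png

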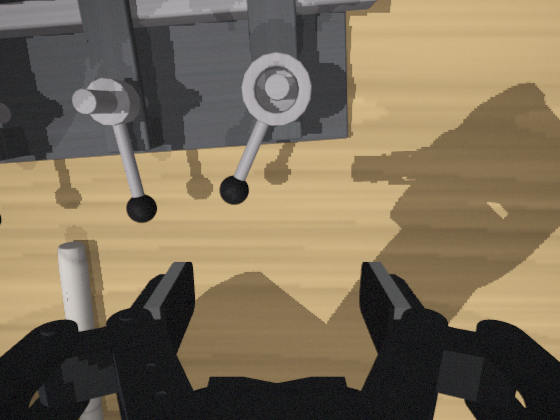

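View pics/s7.png

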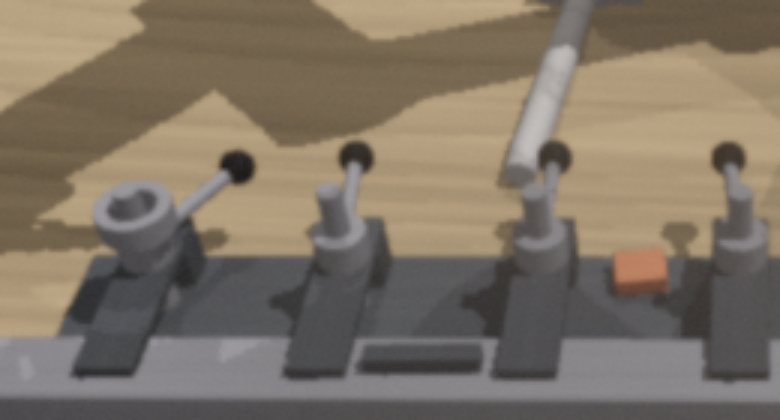

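The ring lies flat over stud d: wrist pixel (277,88), top at z≈96.3 against 97 expected, tilt under 0.1° from the wrist view. Ball d is still at (494.7,-249.2), and the other levers, the offcut and the drift look unmoved. The gripper is clear, so I'm handing in.

```bash
python3 -c "
from rig import ctrl
print(ctrl.finish_job())"
```

```text
the job is handed in; nothing more can be done
None
```

The loose clamp was the one farthest to the robot's right, and the tag ring now lies flat on its hub; I handed the job in after about 17 s of robot time.

- **Finding the loose clamp:** I pushed that lever's ball first. The force levelled off at about 4 N and read at most about 6 N at the end of any move, while a tight lever would have read about 13 N at that travel. I therefore didn't push the other three.
- **Swinging it:** The ball moved about 26 mm, from (488, -275) to (495, -249), and stayed there in the last check.
- **Placing the ring:** I lowered it over the stud with no contact force, released it and backed away. Its top measured z = 96.3 mm against 97 expected, and it sits about 1 mm off the hub centre.
- **Ring tilt:** The wrist camera showed under 0.1°. The coarser scene camera gave about 1.3°, which I put down to its few, noisy points.
- **Everything else:** The other three balls measured within about 1 mm of their starting positions, except lever_a's y, which read 75 to 77 mm from one picture and threshold to the next. The offcut and drift looked unmoved in the last picture. The collar was last seen undisturbed after the ring was lifted.

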